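# Scrap the red-tagged board through the sprung flap

### The arm

A 7-joint arm with a two-finger parallel gripper is mounted at the origin on the work surface. World frame = base frame: x ahead of the robot, y to its left, z up, the work surface at z = 0. Lengths are in m, angles in rad, forces in N, time in s.
With the tool pointing down it reaches from about 0.4 to 0.85 m from the base axis. Payload 10.4 kg.
Tool frame: the origin (TCP) lies on the mounting face of the last link; the fingertips stand 173 mm ahead of it and the grasp point (between the pads) lies 155 mm ahead of it (manip.tip_extent is the distance from the TCP to the fingertips, in m); z points along the fingers, y is the line along which they close (so a half turn about z gives the same grasp; the last joint's range is limited). The gripper opens to 85 mm and grips with 20 to 120 N. Pads are 22 mm wide; open, the fingers measure 114 mm over their backs; the gripper's body (76 mm by 85 mm) begins 54 mm behind the grasp point. The pads swing forward as they close: fully open they stand 13 mm farther back than shut.
Start: joints at [1.327, 0.332, -0.065, 1.46, 0.022, 1.35, -0.088], TCP at [0.137, -0.61, 0.405] pointing down, gripper open.
Joint ranges: [-2.6, 2.6], [-0.5, 2.12], [-1.47, 1.34], [0.16, 2.42], [-1.27, 4.41], [0.06, 2.06], [-2.6, 2.6]. Speed limits (rad/s): [2.22, 2.22, 2.79, 2.79, 3.14, 3.14, 3.14].

### API

Orientations are given as a unit quaternion [x, y, z, w].
In Python, from workcell import manip gives the robot as it stands.
- The arm moves only by the tool move_arm, never from a script. Its argument "plan" is one flat list of numbers, 7 for each row, row after row: the turn, a rotation vector about the tool's x, y, z in rad, then the shift along the tool's x, y, z in m, then the finger opening in m, from 0 to 0.0854. In form: [ax, ay, az, dx, dy, dz, gripper, ax, ay, az, dx, dy, dz, gripper, ...]. A call has 1 to 12 rows; each row is the pose to reach, as a shift and turn from the pose commanded when the call began, along the tool's axes at that moment; what a row does not reach only later rows make up. A row lasts 1/8 s, in which the tool goes at most 62.5 mm and 10.7 degrees, less where a joint would pass 70% of its speed; a pose out of reach is approached as far as the arm can. A call with a gripper value outside its range is refused whole. The fingers move at their own pace and stop on an object; "squeeze" is the grip in N (left out, the last holds). Time passes only in rows, so rows that repeat a pose let the fingers close. It gives the time, the measured TCP pose, the force, the opening and the grip force at its end, in the units of the state.
- manip.get_obs(): the state, without advancing time (a new reading comes with each control period).
- manip.camera(name): name is "side" or "top" or "wrist"; returns a dict with "color" (384x512x3 uint8, red, green, blue), "fx", "fy", "cx", "cy" (pixels), "cam_to_world" (4x4, takes a point from camera to world coordinates); the wrist camera has in their place "mount" (4x4, takes a point from camera to tool coordinates, whose origin is the TCP and whose axes are the flange's). Camera axes: x right, y down, z forward; pixel columns grow to the right and rows downward; lengths in m; the calibration is good to about 2 mm. The wrist camera is an equidistant fisheye: a pixel r from the principal point sees the ray r / f radians off the axis. A picture is of the moment at which its call begins: read the wrist's pose just before it. There is no depth.
- manip.hand_in(): hands the job in; it is judged then, once.
Trained networks look in a picture, given as the dict that the camera call returned (one of the last four; its "shot" number tells which), for a name from the list of things; names that differ only in an ending like _2 or _b are one class to them, and where a whole thing is asked for, a point or a joint stands for the part that bears it (a point fixed in the world has none). Each returns a list of dicts, best first, with "conf" (0 to 1); they miss things now and then, are a little off and sometimes report something else, mostly with a low value. They report only what shows in the picture. A call takes as long as a camera call. They do not tell look-alikes from the thing itself.
- manip.look_for(picture, label): "position" ([x, y, z] in m, in the coordinates of the camera as it stood for that picture, good to about 4 mm: the middle of the surface that is visible of it).
- manip.silhouettes(picture, label): "pixels" (384x512 bool, what is visible of it).
- manip.tip_of(picture, label): "position" ([x, y, z] in m, in the coordinates of the camera as it stood for that picture, good to about 4 mm: a listed point, or the origin of a listed thing).
The state is a dict: "clock": time; "joint_pos": joint angles; "joint_velocities": joint speeds; "tau": joint torques, N m; "position": TCP position; "ee_rot": TCP orientation; "ft_force": force on the tool from outside, world axes, zero at the start; "torque": the same for the moment, N m; "grip_width": opening from 0.0 (shut) to 1.0 (fully open); "grasp_force": force on a finger pad.
Only numpy, scipy, OpenCV 4.12 (cv2) and the standard library are available. Lean on these libraries where they do the work, as an engineer would, in place of code of your own. Each camera call takes 0.05 s, during which the arm holds its last target. There are 200 camera calls.

### The job

Scrap the red-tagged circuit board: slide it up out of its slot in the rack, stand it on its long edge in the feed channel of the blue scrap box with the flap still shut, and let go of it. Then push it from behind through the sprung flap until it drops inside and the flap snaps shut behind it. Leave the two green-tagged boards standing in their slots.

Things in the scene. Friction and masses are not known exactly. Their poses are not given: they have to be found in the camera images.
- red_board_mid (a point): Centre of the board to scrap: a circuit board on an aluminium cooling plate, a RED tag along its top edge. A rigid slab 120 mm long (its x), 12 mm thick (its y), 60 mm tall (its z, up), about 0.3 kg. It stands on its long edge in a rack slot; its underside is 30 mm below this point, its top edge 30 mm above. Either end may go first.
- red_board: The same red-tagged board, its origin at the middle of its underside.
- green_board1_mid (a point): Centre of a good board of the same size with a GREEN tag on its top edge, upright in another slot of the rack. It must stay there.
- green_board2_mid (a point): Centre of the other good board with a GREEN tag, same size, upright in another slot of the rack. It must stay there.
- rack_floor (a point): Middle of the floor of the slots of the black rack, 10 mm above the table. Rack: fixed, 150 mm along its x, 200 mm along its y; slots run along x, 16 mm wide, pitch 20 mm along y. The boards stand in the slots at y = -60, 0 and 60 mm in any order, 48 mm free between them. Slot walls are 20 mm high, so the upper 40 mm of a board stands free.
- scrapbox: Blue fixed steel scrap box, 260 mm deep (x = 0 to 260 mm), 200 mm wide (y = -100 to 100), 214 mm high, clear window in its flat roof. Origin on the table below the outer face of its front plate; x points into the box, z up. Inside, right behind the flap, a smooth ramp falls at 41 degrees.
- mouth (a point): Middle of the bottom edge of the opening in the box's front plate (outer face), level with the feed channel's floor, 120 mm above the table. x points horizontally into the box, the way to push; z up. Opening 38 mm wide (y), 84 mm high; the roof is 94 mm above this point. A board tips in and slides down by itself once its rear end is within about 45 mm of this plate.
- channel (a point): Middle of the floor of the open-topped steel feed channel, 70 mm before the opening; same axes as the mouth. Its cheeks stand 16 mm apart over 140 mm of length; lips on them flare to 30 mm wide, lip tops 27 mm above the floor, so the upper 33 mm of a standing board can be pushed at its rear end. Cheeks and floor run 26 mm further out, spreading apart. Smooth steel, friction 0.2.
- flap (a joint): Angle of the box's orange sprung flap (rad): 0 hangs shut, grows as it swings into the box, stop at 1.35. Hinged along its top edge, 87 mm above the channel floor; 84 mm long, 6 mm behind the front plate's outer face. It takes 1 to 4 N to push a board in; a board let go half-way may be pushed back out.
Not all that is in view belongs to the job. Leave any orange or purple look-alike of the red_board alone.

How it is judged:
By the outcome, as a careful person would: the job done as asked, in the order asked, and still so for the second after the job is handed in, with the robot touching nothing.
It also fails if it takes over 51 s, if anything falls off the work surface, if the arm or the gripper's body presses on something with over 40 N, if the wrist force passes 120 N, or if a joint passes its speed limit or range.

## Working session

There is one attempt and no reset: what is moved stays moved. The work goes in short steps, Python scripts to look and compute and a tool call to move; the robot and the scene stay as the last step left them, time stands still between calls to the robot, and variables do not carry over. Pictures are saved under pics/ and viewed, at most 10 in all, crops included, and the job is handed in when it is done.

Besides the shell and the picture viewer there is one more tool, called after ">>>" as a command line: name --argument value ..., lists and objects as JSON in quotes. move_arm: Moves the arm, as the interface text tells. Its arguments: {"type":"object","properties":{"plan":{"type":"array","items":{"type":"number"}},"squeeze":{"type":"number"}},"required":["plan"]}

```bash
mkdir -p pics; cat > h.py <<'E'
import numpy as np, cv2
from workcell import manip
from scipy.spatial.transform import Rotation as R
def T_tool():
    o=manip.get_obs(); T=np.eye(4); T[:3,:3]=R.from_quat(o['ee_rot']).as_matrix(); T[:3,3]=o['position']; return T
def shot(name):
    T=T_tool(); p=manip.camera(name)
    return p,(T@np.array(p['mount']) if name=='wrist' else np.array(p['cam_to_world']))
def w(C,pos): return (C@np.append(pos,1))[:3]
E
python3 - <<'E'
from h import *
np.set_printoptions(precision=4,suppress=True)
o=manip.get_obs(); print(o)
for n in ['top','side','wrist']:
    p,C=shot(n); cv2.imwrite(f'pics/{n}0.png',p['color'][:,:,::-1]); print(n,p['fx'],p['cx'],p['cy'],C.round(3).tolist())
    for l in ['red_board_mid','red_board','green_board1_mid','green_board2_mid','rack_floor','scrapbox','mouth','channel']:
        for d in manip.tip_of(p,l)[:4]: print(l,round(d['conf'],2),w(C,d['position']))
a=[cv2.imread(f'pics/{n}0.png') for n in ['top','side']]
cv2.imwrite('pics/both.png',cv2.resize(np.vstack(a),(400,600)))
E
```

```text
{'clock': 0.0, 'joint_pos': array([ 1.3274,  0.3329, -0.0647,  1.4609,  0.0216,  1.3499, -0.0885]), 'joint_velocities': array([ 0.0006, -0.0002,  0.002 ,  0.0003,  0.0008,  0.    ,  0.0008]), 'tau': array([ -0.    , -62.5459,   0.0493, -39.1606,   0.0163,   0.01  ,
        -0.0001]), 'position': array([ 0.1369, -0.6097,  0.4039]), 'ee_rot': array([ 0.9939,  0.1102, -0.0001, -0.0007]), 'ft_force': array([ 0.1277, -0.7923,  0.1169]), 'torque': array([-0.006 , -0.0183, -0.0219]), 'grasp_force': 0.0, 'grip_width': 1.0005913324433071}
top 454.7069099933847 262.4467429693081 194.56926352411824 [[-0.006, -0.99, 0.139, 0.376], [-1.0, 0.007, 0.007, 0.124], [-0.008, -0.139, -0.99, 0.998], [0.0, 0.0, 0.0, 1.0]]
red_board_mid 0.9 [0.6851 0.0439 0.0344]
red_board_mid 0.83 [0.2867 0.3318 0.0303]
red_board_mid 0.7 [0.5232 0.2666 0.038 ]
red_board 0.95 [ 0.6836  0.0432 -0.0005]
red_board 0.78 [0.2906 0.3313 0.0014]
red_board 0.73 [0.5229 0.2625 0.0098]
green_board1_mid 0.97 [0.5056 0.3209 0.0414]
green_board2_mid 0.56 [0.4801 0.3791 0.0388]
rack_floor 0.65 [0.5002 0.316  0.0082]
scrapbox 0.67 [ 0.52
[... 272 characters left out ...]
]
red_board_mid 0.77 [0.5238 0.2669 0.0404]
red_board_mid 0.7 [0.2896 0.3342 0.0219]
red_board_mid 0.5 [0.6809 0.0458 0.0272]
red_board 0.97 [ 0.2859  0.3357 -0.0018]
red_board 0.71 [0.5269 0.2636 0.009 ]
red_board 0.48 [0.6811 0.0452 0.0028]
green_board1_mid 0.78 [0.5048 0.3193 0.0457]
green_board2_mid 0.72 [0.4854 0.3796 0.0409]
rack_floor 0.82 [0.4999 0.3223 0.0115]
scrapbox 0.74 [ 0.5239 -0.1052 -0.0048]
mouth 0.66 [ 0.5255 -0.1077  0.1208]
mouth 0.5 [0.5275 0.269  0.0384]
channel 0.64 [ 0.54   -0.039   0.1196]
wrist 297.3186396354542 257.05984686650436 188.6165213180446 [[0.219, -0.923, -0.315, 0.218], [-0.976, -0.207, -0.071, -0.591], [-0.0, 0.323, -0.946, 0.373], [0.0, 0.0, 0.0, 1.0]]
```

View pics/top0.png

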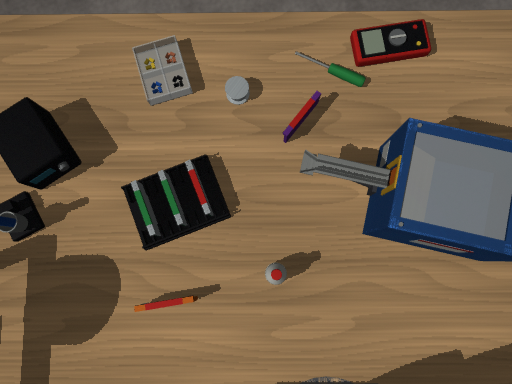

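View pics/side0.png

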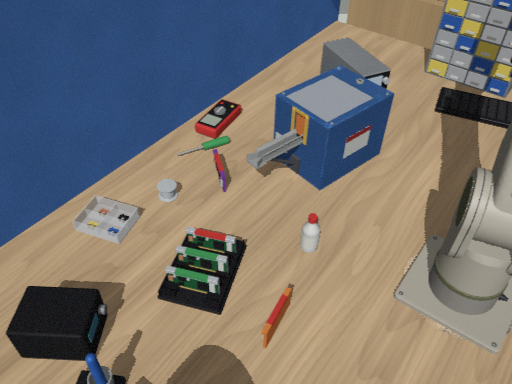

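```bash
python3 - <<'E'
from h import *
a=cv2.imread('pics/side0.png'); C=np.linalg.inv(np.array(manip.camera('side')['cam_to_world']))
q=(C@np.array([.524,.267,.06,1]))[:3]; u,v=471.5*q[:2]/q[2]+[251.9,184.4]; print(u,v)
u,v=int(u),int(v); cv2.imwrite('pics/crop.png',cv2.resize(a[max(v-70,0):v+70,max(u-95,0):u+95],(760,560),interpolation=cv2.INTER_CUBIC))
# silhouettes-based axes
for n in ['top','side']:
    p,C=shot(n)
    for l in ['red_board','green_board1_mid']:
        for d in manip.silhouettes(p,l)[:3]:
            ys,xs=np.nonzero(d['pixels']); print(n,l,d['conf'],len(xs),cv2.minAreaRect(np.c_[xs,ys].astype(np.float32)))
E
```

```text
210.35177111572642 236.17038119224367
top red_board 0.89 391 ((165.9949493408203, 302.96746826171875), (7.004648208618164, 63.10770797729492), 81.15818786621094)
top red_board 0.81 488 ((199.00299072265625, 187.7071075439453), (59.61539077758789, 9.461539268493652), 67.38013458251953)
top red_board 0.71 515 ((300.69512939453125, 115.75609588623047), (9.838947296142578, 60.283077239990234), 38.65980911254883)
top green_board1_mid 0.86 573 ((172.32760620117188, 198.0689697265625), (60.16529083251953, 10.956024169921875), 68.19859313964844)
side red_board 0.81 650 ((275.0520324707031, 317.0010681152344), (11.92310905456543, 64.31959533691406), 27.758541107177734)
side red_board 0.69 282 ((219.01922607421875, 169.59616088867188), (42.361083984375, 8.43299388885498), 78.69007110595703)
side red_board 0.59 817 ((210.68917846679688, 240.86485290527344), (50.963680267333984, 19.23468017578125), 9.462323188781738)
side green_board1_mid 0.74 947 ((201.3076934814453, 259.4615478515625), (54.91252136230469, 20.78830909729004), 11.309932708740234)
side green_board1_mid 0.2 925 ((191.28781127929688, 280.490234375), (56.6427001953125, 19.27667999267578), 12.094757080078125)
```

View pics/crop.png

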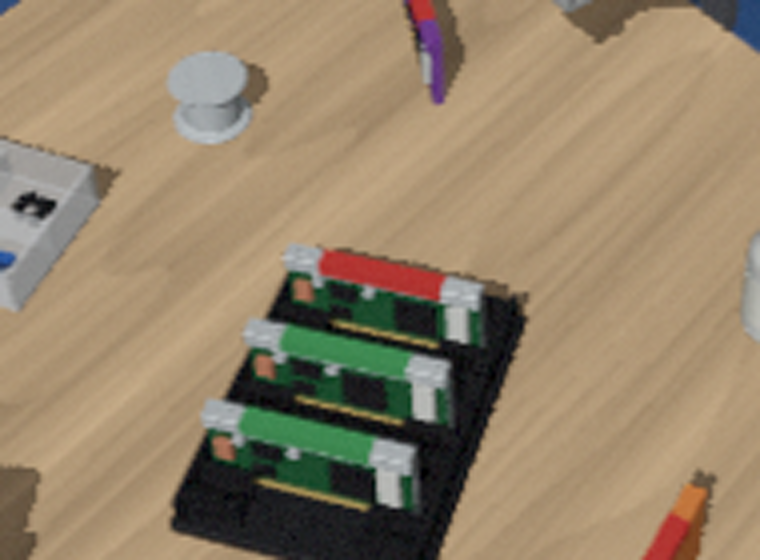

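Three red look-alikes in the top picture: (199,188) in the rack with grey ends, (166,303) with orange ends lying on the table, and (301,116) with purple ends lying on the table. The crop shows the first has a red tag and stands upright in a rack slot beside the two green boards, so it is the one meant. Its position is about (0.524, 0.267), yaw about 20°. The channel axis runs from (305,162) to (390,180).

```bash
cat >> h.py <<'E'
def delta(targets):
    """targets: (x,y,z,yaw_deg of tool x); tool straight down -> rows in current tool frame"""
    T=T_tool()
    for x,y,z,yaw in targets:
        a=np.radians(yaw); c,s=np.cos(a),np.sin(a)
        G=np.array([[c,s,0],[s,-c,0],[0,0,-1]])
        rv=R.from_matrix(T[:3,:3].T@G).as_rotvec(); d=T[:3,:3].T@(np.array([x,y,z])-T[:3,3])
        print(np.r_[rv,d].round(4).tolist())
E
python3 - <<'E'
from h import *
delta([(.137,-.61,.5,12.65),(.42,-.36,.5,12.65),(.54,-.05,.5,16),(.53,.26,.42,19.8)])
E
```

```text
[0.0001, -0.0, 0.0, 0.0001, 0.0002, -0.0953]
[0.0001, -0.0, 0.0, 0.3309, -0.1817, -0.0953]
[0.0001, -0.0, -0.0584, 0.5159, -0.4579, -0.0953]
[0.0001, -0.0, -0.1248, 0.5741, -0.7626, -0.0153]
```

>>> move_arm --plan '[0,0,0,0,0,-0.095,0.085,0,0,0,0.33,-0.18,-0.095,0.085,0,0,0,0.33,-0.18,-0.095,0.085,0,0,0,0.33,-0.18,-0.095,0.085,0,0,0,0.33,-0.18,-0.095,0.085,0,0,0,0.33,-0.18,-0.095,0.085,0,0,0,0.33,-0.18,-0.095,0.085,0,0,-0.058,0.516,-0.458,-0.095,0.085,0,0,-0.058,0.516,-0.458,-0.095,0.085,0,0,-0.058,0.516,-0.458,-0.095,0.085,0,0,-0.058,0.516,-0.458,-0.095,0.085,0,0,-0.058,0.516,-0.458,-0.095,0.085]'

```text
clock: 3.2
position: [0.5316, -0.0704, 0.5]
ee_rot: [0.99, 0.139, 0.0, 0.0]
ft_force: [1.6, -0.3, -0.4]
grip_width: 0.995
grasp_force: 0.0
```

```bash
python3 - <<'E'
from h import *
o=manip.get_obs(); print(o['clock'],o['position'],o['joint_pos'])
delta([(.53,.26,.42,19.8)])
p,C=shot('wrist'); cv2.imwrite('pics/w1.png',p['color'][:,:,::-1])
for l in ['mouth','channel','scrapbox','red_board_mid','rack_floor','green_board1_mid']:
    for d in manip.tip_of(p,l)[:3]: print(l,round(d['conf'],2),w(C,d['position']).round(4))
E
```

```text
3.2 [ 0.53159814 -0.07039364  0.50004065] [ 0.56171339  0.14241699 -0.57346102  1.51378108  0.07785587  1.50735578
 -1.30442805]
[0.0008, -0.0006, -0.0672, 0.0892, -0.3182, 0.0798]
mouth 0.75 [ 0.5236 -0.1074  0.1223]
channel 0.59 [ 0.539  -0.043   0.1183]
channel 0.43 [0.5265 0.269  0.0104]
scrapbox 0.69 [ 0.5226 -0.1088  0.0006]
red_board_mid 0.82 [0.6829 0.0465 0.031 ]
red_board_mid 0.73 [0.5263 0.2671 0.0363]
red_board_mid 0.56 [0.2855 0.3284 0.0304]
green_board1_mid 0.93 [0.5008 0.322  0.0401]
```

>>> move_arm --plan '[0,0,-0.067,0.089,-0.318,0.08,0.085,0,0,-0.067,0.089,-0.318,0.08,0.085,0,0,-0.067,0.089,-0.318,0.08,0.085,0,0,-0.067,0.089,-0.318,0.08,0.085,0,0,-0.067,0.089,-0.318,0.08,0.085,0,0,-0.067,0.089,-0.318,0.08,0.085,0,0,-0.067,0.089,-0.318,0.08,0.085]'

```text
clock: 4.42
position: [0.5291, 0.2588, 0.4189]
ee_rot: [0.985, 0.173, -0.001, -0.0]
ft_force: [-0.1, -1.6, 0.1]
grip_width: 0.996
grasp_force: 0.0
```

```bash
python3 - <<'E'
from h import *
o=manip.get_obs(); print(o['clock'],o['position'],o['joint_pos'])
p,C=shot('wrist'); cv2.imwrite('pics/w2.png',p['color'][:,:,::-1])
for l in ['red_board_mid','rack_floor','green_board1_mid','green_board2_mid']:
    for d in manip.tip_of(p,l)[:3]: print(l,round(d['conf'],2),w(C,d['position']).round(4))
# red tag: pixels -> plane z=0.070
im=p['color'].astype(int)
def back(us,vs,z):
    x=(us-p['cx'])/p['fx'];y=(vs-p['cy'])/p['fy'];r=np.hypot(x,y)
    d=np.c_[np.sin(r)*x/r,np.sin(r)*y/r,np.cos(r)]@C[:3,:3].T
    return C[:3,3]+d*((z-C[2,3])/d[:,2])[:,None]
m=((im[:,:,0]>110)&(im[:,:,1]<70)&(im[:,:,2]<70)).astype(np.uint8)
g=((im[:,:,1]>90)&(im[:,:,0]<80)&(im[:,:,2]<100)).astype(np.uint8)
for nm,mm in(('red',m),('green',g)):
    n,lab,st,ce=cv2.connectedComponentsWithStats(mm)
    for i in range(1,n):
        if st[i,4]>120:
            vs,us=np.nonzero(lab==i); P=back(us.astype(float),vs.astype(float),.07)
            (c,s,a)=cv2.minAreaRect((P[:,:2]*1000).astype(np.float32)); 
            e=np.linalg.eigh(np.cov(P[:,:2].T))[1][:,1]
            print(nm,st[i].tolist(),np.round(c,1),np.round(s,1),P.mean(0).round(4),np.degrees(np.arctan2(e[1],e[0]))%180)
E
```

```text
4.425 [0.52913491 0.25880659 0.41887469] [ 0.08833747  0.34086636 -0.77810641  1.50675877  0.23962688  1.39357518
 -1.92664287]
red_board_mid 0.9 [0.2853 0.3301 0.0283]
red_board_mid 0.88 [0.5241 0.2654 0.0408]
rack_floor 0.78 [0.4989 0.3187 0.0098]
green_board1_mid 0.67 [0.4982 0.3196 0.0391]
green_board2_mid 0.59 [0.4807 0.3786 0.0374]
red [430, 98, 46, 33, 507] [679.4  56.1] [14.8 75.9] [0.6795 0.0561 0.07  ] 140.5227822909792
red [243, 136, 15, 66, 802] [523.3 265.4] [75.2 13.7] [0.524  0.2658 0.07  ] 21.797183401069105
red [181, 282, 20, 20, 173] [333.5 287.4] [23.3 38. ] [0.3347 0.2875 0.07  ] 168.8969281935457
red [310, 326, 15, 16, 149] [314.2  84.4] [36.1 21.7] [0.3147 0.0852 0.07  ] 53.35886554822249
green [486, 58, 26, 49, 546] [759.3  -7.2] [75.8 25.2] [ 0.7593 -0.0047  0.07  ] 62.82606920547695
green [189, 137, 17, 66, 749] [502.  321.3] [75.5 13.6] [0.5028 0.3217 0.07  ] 21.551054177629197
green [139, 140, 19, 63, 579] [480.4 377.4] [74.7 13.9] [0.4784 0.3764 0.07  ] 21.008693409154034
```

View pics/w2.png

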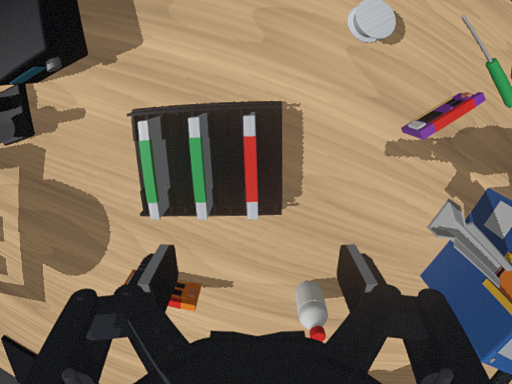

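The red tag is at (250,165), beside two green tags at (147,165) and (198,165). Position and spacing are consistent, and yaw is 21.5°. I'll use a partial finger opening to clear the neighbouring board.

```bash
python3 - <<'E'
from h import *
delta([(.524,.2655,.29,21.5),(.524,.2655,.217,21.5)])
E
```

```text
[0.001, -0.0005, -0.0325, -0.0027, -0.0111, 0.13]
[0.001, -0.0005, -0.0325, -0.0027, -0.0111, 0.203]
```

```bash
python3 - <<'E'
from h import *
for i in range(3):
    o=manip.get_obs(); print(o['clock'],o['position'],o['joint_velocities'].round(3)); delta([(.524,.2655,.29,21.5)])
E
```

```text
4.675 [0.53010467 0.25607436 0.42001109] [-0.001  0.    -0.006 -0.001 -0.    -0.    -0.003]
[0.001, -0.0005, -0.0325, -0.0027, -0.0111, 0.13]
4.675 [0.53010467 0.25607436 0.42001109] [-0.001  0.    -0.006 -0.001 -0.    -0.    -0.003]
[0.001, -0.0005, -0.0325, -0.0027, -0.0111, 0.13]
4.675 [0.53010467 0.25607436 0.42001109] [-0.001  0.    -0.006 -0.001 -0.    -0.    -0.003]
[0.001, -0.0005, -0.0325, -0.0027, -0.0111, 0.13]
```

>>> move_arm --plan '[0,0,-0.0325,-0.003,-0.011,0.06,0.04,0,0,-0.0325,-0.003,-0.011,0.12,0.04,0,0,-0.0325,-0.003,-0.011,0.12,0.04,0,0,-0.0325,-0.003,-0.011,0.12,0.04,0,0,-0.0325,-0.003,-0.011,0.12,0.04]' --squeeze 60

```text
clock: 5.3
position: [0.5237, 0.2675, 0.3026]
ee_rot: [0.982, 0.188, 0.002, -0.0]
ft_force: [0.6, 0.4, 0.3]
grip_width: 0.467
grasp_force: 0.0
```

```bash
cat >> h.py <<'E'
def back(p,C,us,vs,z):
    x=(us-p['cx'])/p['fx'];y=(vs-p['cy'])/p['fy'];r=np.hypot(x,y)
    d=np.c_[np.sin(r)*x/r,np.sin(r)*y/r,np.cos(r)]@C[:3,:3].T
    return C[:3,3]+d*((z-C[2,3])/d[:,2])[:,None]
def tag(p,C,z):
    im=p['color'].astype(int)
    m=((im[:,:,0]>110)&(im[:,:,1]<70)&(im[:,:,2]<70)).astype(np.uint8)
    n,lab,st,ce=cv2.connectedComponentsWithStats(m)
    for i in range(1,n):
        if st[i,4]>150:
            vs,us=np.nonzero(lab==i); P=back(p,C,us.astype(float),vs.astype(float),z)
            c,s,a=cv2.minAreaRect((P[:,:2]*1000).astype(np.float32)); e=np.linalg.eigh(np.cov(P[:,:2].T))[1][:,1]
            print('red',ce[i].round(),np.round(c,1),np.round(s,1),P.mean(0).round(4),(np.degrees(np.arctan2(e[1],e[0]))%180).round(2))
E
python3 - <<'E'
from h import *
manip.camera('wrist')
o=manip.get_obs(); print(o['clock'],o['position'],o['grip_width'])
p,C=shot('wrist'); cv2.imwrite('pics/w3.png',p['color'][:,:,::-1]); tag(p,C,.07)
for d in manip.tip_of(p,'red_board_mid')[:3]: print(round(d['conf'],2),w(C,d['position']).round(4))
p,C=shot('top'); tp=dict(p); 
delta([(.524,.2655,.217,21.5)])
E
```

```text
5.35 [0.52351052 0.26751407 0.30217318] 0.46605814618787406
red [506. 147.] [655.2  80.1] [16.8 21.1] [0.657 0.08  0.07 ] 63.04
red [260. 206.] [523.1 265.7] [75.1 13.3] [0.5251 0.2665 0.07  ] 21.34
red [152. 359.] [311.5 307.8] [21.  31.9] [0.3118 0.3075 0.07  ] 137.55
0.64 [0.6831 0.0453 0.0328]
0.63 [0.5263 0.2682 0.0393]
0.6 [0.2889 0.3296 0.029 ]
[0.0002, -0.0017, 0.0029, 0.0, 0.002, 0.0838]
```

View pics/w3.png

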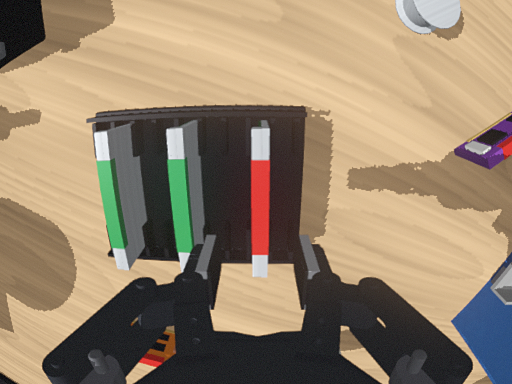

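The red board (260,206) lies centred between the finger pads (205 and 310). The inner green board is clear of them. Next I descend and grip.

>>> move_arm --plan '[0,0,0.003,0,0.0015,0.04,0.04,0,0,0.003,0,0.0015,0.075,0.04,0,0,0.003,0,0.0015,0.084,0.04,0,0,0.003,0,0.0015,0.084,0.04,0,0,0.003,0,0.0015,0.084,0.0,0,0,0.003,0,0.0015,0.084,0.0,0,0,0.003,0,0.0015,0.084,0.0,0,0,0.003,0,0.0015,0.084,0.0,0,0,0.003,0,0.0015,0.084,0.0]' --squeeze 60

```text
clock: 6.62
position: [0.5239, 0.2661, 0.2172]
ee_rot: [0.982, 0.186, 0.001, -0.0]
ft_force: [-1.1, -0.6, 6.7]
grip_width: 0.13
grasp_force: 59.4
```

```bash
python3 - <<'E'
from h import *
o=manip.get_obs(); print(o['clock'],o['position'],o['grip_width']*.0854,o['grasp_force'],o['ft_force'],o['joint_pos'])
E
```

```text
6.625 [0.52391949 0.26611578 0.21722098] 0.011083990470287594 59.38707232475281 [-1.07107006 -0.58746733  6.66152142] [ 0.02055398  0.52983768 -0.71264646  1.72625692  0.39620096  1.03199914
 -2.02645765]
```

```bash
python3 - <<'E'
from h import *
delta([(.524,.2655,.38,21.5),(.47,.05,.46,21.5)])
E
```

```text
[0.0003, -0.0024, -0.0001, 0.0002, 0.0006, -0.1628]
[0.0003, -0.0024, -0.0001, -0.1288, 0.1814, -0.243]
```

>>> move_arm --plan '[0,0,0,0,0,-0.03,0,0,0,0,0,0,-0.08,0,0,0,0,0,0,-0.14,0,0,0,0,0,0,-0.18,0,0,0,0,-0.129,0.181,-0.243,0,0,0,0,-0.129,0.181,-0.243,0,0,0,0,-0.129,0.181,-0.243,0,0,0,0,-0.129,0.181,-0.243,0,0,0,0,-0.129,0.181,-0.243,0,0,0,0,-0.129,0.181,-0.243,0]'

```text
clock: 7.88
position: [0.4695, 0.0508, 0.4587]
ee_rot: [0.982, 0.187, 0.0, 0.0]
ft_force: [-1.0, -0.5, -3.8]
grip_width: 0.127
grasp_force: 59.3
```

```bash
python3 - <<'E'
from h import *
manip.camera('wrist');manip.camera('wrist')
o=manip.get_obs(); print(o['clock'],o['position'],o['grip_width']*.0854,o['grasp_force'],o['ft_force'])
p,C=shot('wrist'); cv2.imwrite('pics/w4.png',p['color'][:,:,::-1])
import pickle; pickle.dump((p,C),open('w4.pkl','wb'))
for l in ['mouth','channel','red_board_mid','red_board','green_board1_mid']:
    for d in manip.tip_of(p,l)[:3]: print(l,round(d['conf'],2),w(C,d['position']).round(4))
cc=[]
for pt in ([.5236,-.1078,.12],[.557,.03,.12]):
    q=np.linalg.inv(C)@np.append(pt,1);r=np.hypot(q[0],q[1]);th=np.arctan2(r,q[2]);cc.append([p['cx']+p['fx']*th*q[0]/r,p['cy']+p['fy']*th*q[1]/r])
print(cc); c=np.mean(cc,0).astype(int); x0=max(min(c[0]-80,352),0);y0=max(min(c[1]-60,264),0);print(x0,y0)
cv2.imwrite('pics/w4c.png',cv2.resize(p['color'][y0:y0+120,x0:x0+160,::-1],(800,600),interpolation=cv2.INTER_CUBIC))
E
```

```text
7.975 [0.46960077 0.05141046 0.45840355] 0.011073883629688053 59.32918667793274 [-0.01898055  0.86714936 -2.79724594]
mouth 0.71 [ 0.525  -0.1077  0.1226]
channel 0.69 [ 0.5389 -0.0447  0.1208]
channel 0.53 [0.4698 0.0539 0.2523]
red_board_mid 0.93 [0.285  0.3314 0.0293]
red_board_mid 0.83 [0.6811 0.0503 0.0302]
red_board_mid 0.52 [0.4994 0.3185 0.0069]
red_board 0.94 [0.4704 0.0551 0.2493]
red_board 0.7 [ 0.281   0.3335 -0.0007]
red_board 0.66 [ 0.6811  0.0463 -0.0021]
green_board1_mid 0.66 [0.4989 0.323  0.0423]
green_board1_mid 0.32 [ 0.5209 -0.1082  0.1196]
[[np.float64(401.2457818570866), np.float64(177.95446963490923)], [np.float64(308.47514075834357), np.float64(101.04377706608864)]]
274 79
```

View pics/w4c.png

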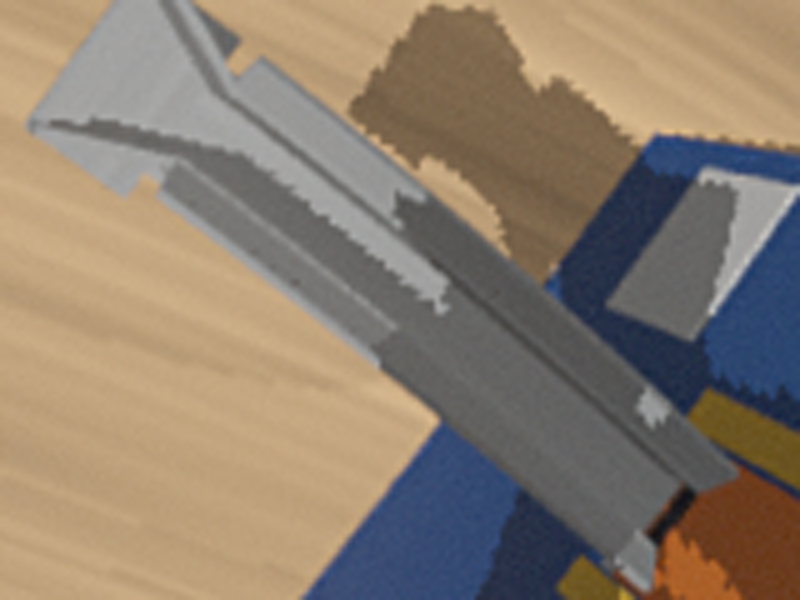

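The crop shows the feed channel from (160,195)/(258,58) at its lip start to (615,562)/(738,472) at the flap. I'll fit its centre line from the lip tops (z 0.147).

```bash
python3 - <<'E'
from h import *
import pickle
p,C=pickle.load(open('w4.pkl','rb'))
q=np.array([[258,58],[498,266],[738,472],[160,195],[380,362],[612,560]])/5+[274,79]
P=back(p,C,q[:,0],q[:,1],.147)[:,:2]; print(P.round(4).tolist())
d1=P[2]-P[0];d2=P[5]-P[3]
for d in(d1,d2): print(np.linalg.norm(d),np.degrees(np.arctan2(-d[1],-d[0])))
u=(d1/np.linalg.norm(d1)+d2/np.linalg.norm(d2));u/=np.linalg.norm(u);n=np.array([-u[1],u[0]])
a=P[:3]@n;b=P[3:]@n;print('sep',a.mean()-b.mean(),'ctr n',(a.mean()+b.mean())/2)
for nm in([.5236,-.1078],[.540,-.041]): print(np.array(nm)@n, np.array(nm)@u)
s=(P[0]@u+P[3]@u)/2; print('start along',s,'mouth',s+.14)
c=n*(a.mean()+b.mean())/2
print('yaw',np.degrees(np.arctan2(-u[1],-u[0])),'mouth',c+u*(s+.14))
E
```

```text
[[0.572, 0.0234], [0.5555, -0.0383], [0.5402, -0.1127], [0.5403, 0.0305], [0.5278, -0.0237], [0.5106, -0.0931]]
0.13984346766894232 76.84875274970699
0.12703423319221005 76.48159071037729
sep 0.03201458748043362 ctr n 0.5346909390903286
0.5343462712057975 -0.01587017480874952
0.5348972723005243 -0.08465168684355154
start along -0.15449010070272134 mouth -0.014490100702721331
yaw 76.66517173004213 mouth [ 0.52361707 -0.10922236]
```

```bash
python3 - <<'E'
from h import *
delta([(.5416,-.0326,.41,76.6)])
E
```

```text
[-0.0004, 0.0001, -0.9608, 0.0363, 0.1037, 0.0484]
```

>>> move_arm --plan '[0,0,-0.18,0.01,0.02,0.0,0,0,0,-0.36,0.02,0.05,0.01,0,0,0,-0.54,0.03,0.08,0.02,0,0,0,-0.72,0.036,0.104,0.03,0,0,0,-0.9,0.036,0.104,0.048,0,0,0,-0.961,0.036,0.104,0.048,0,0,0,-0.961,0.036,0.104,0.048,0,0,0,-0.961,0.036,0.104,0.048,0,0,0,-0.961,0.036,0.104,0.048,0]'

```text
clock: 9.4
position: [0.5414, -0.0333, 0.4109]
ee_rot: [0.785, 0.619, 0.0, 0.0]
ft_force: [0.1, 0.2, -3.1]
grip_width: 0.131
grasp_force: 59.3
```

```bash
python3 - <<'E'
from h import *
manip.camera('side')
o=manip.get_obs(); print(o['clock'],o['position'],o['grip_width']*.0854,o['grasp_force'],o['ft_force'],o['joint_pos'])
p,C=shot('side'); a=p['color'][60:240,170:410,::-1]; cv2.imwrite('pics/s5.png',cv2.resize(a,(800,600),interpolation=cv2.INTER_CUBIC))
for l in ['red_board_mid','red_board']:
    for d in manip.tip_of(p,l)[:4]: print(l,round(d['conf'],2),w(C,d['position']).round(4))
delta([(.5416,-.0326,.41,76.6),(.5416,-.0326,.329,76.6)])
E
```

```text
9.45 [ 0.54133434 -0.03329488  0.41086915] 0.010802592306116228 59.25134718418121 [ 0.21511863 -0.21661517 -3.30165158] [ 0.58220519  0.20985683 -0.68729039  1.64297949  0.13653119  1.33721733
 -0.36096514]
red_board_mid 0.72 [ 0.5413 -0.0338  0.2355]
red_board_mid 0.6 [0.29   0.3325 0.0254]
red_board_mid 0.6 [0.6828 0.044  0.0292]
red_board 0.78 [ 0.5438 -0.0349  0.1993]
red_board 0.74 [6.804e-01 4.550e-02 3.000e-04]
red_board 0.61 [ 0.2878  0.3333 -0.0009]
[0.0002, 0.0001, -0.0009, 0.0008, 0.0001, 0.0008]
[0.0002, 0.0001, -0.0009, 0.0008, 0.0001, 0.0818]
```

View pics/s5.png

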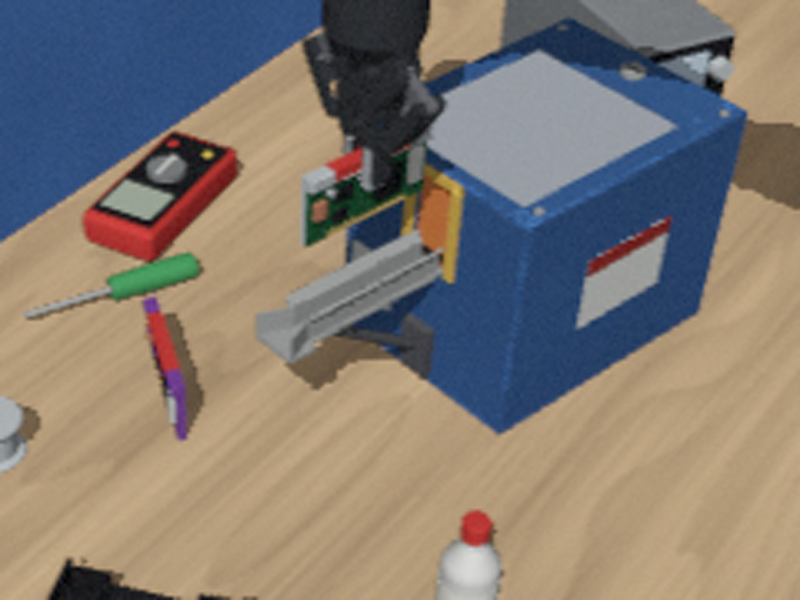

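The board hangs level and lined up above the channel (crop: board at (365,190), channel at (350,290)), and the flap is shut. I'll lower it.

>>> move_arm --plan '[0,0,0,0.001,0,0.03,0,0,0,0,0.001,0,0.045,0,0,0,0,0.001,0,0.06,0,0,0,0,0.001,0,0.07,0,0,0,0,0.001,0,0.078,0,0,0,0,0.001,0,0.081,0,0,0,0,0.001,0,0.081,0]'

```text
clock: 10.48
position: [0.5416, -0.0324, 0.3298]
ee_rot: [0.785, 0.62, 0.0, 0.0]
ft_force: [0.1, 0.1, -3.1]
grip_width: 0.129
grasp_force: 59.1
```

```bash
python3 - <<'E'
from h import *
o=manip.get_obs(); print(o['clock'],o['position'],o['grip_width']*.0854,o['grasp_force'],o['ft_force'],o['torque'])
E
```

```text
10.475 [ 0.5416348  -0.03243204  0.3298162 ] 0.011007490511139655 59.094754457473755 [ 0.10418788  0.13728786 -3.09522172] [ 0.02778899 -0.02065331  0.01161785]
```

>>> move_arm --plan '[0,0,0,0,0,0.0015,0,0,0,0,0,0,0.003,0,0,0,0,0,0,0.003,0]'

```text
clock: 10.85
position: [0.5418, -0.0325, 0.3272]
ee_rot: [0.785, 0.62, 0.0, 0.0]
ft_force: [-1.4, -0.6, 2.1]
grip_width: 0.13
grasp_force: 59.9
```

>>> move_arm --plan '[0,0,0,0,0,0,0.04,0,0,0,0,0,0,0.04,0,0,0,0,0,0,0.04,0,0,0,0,0,-0.03,0.04,0,0,0,0,0,-0.065,0.04,0,0,0,0.05,0,-0.065,0.0,0,0,0,0.107,0,-0.065,0.0,0,0,0,0.107,0,-0.065,0.0,0,0,0,0.107,0,-0.065,0.0,0,0,0,0.107,0,-0.065,0.0]'

```text
clock: 12.1
position: [0.5665, 0.0703, 0.3915]
ee_rot: [0.786, 0.619, -0.0, 0.0]
ft_force: [0.1, 0.8, 0.8]
grip_width: 0.002
grasp_force: 0.0
```

```bash
python3 - <<'E'
from h import *
o=manip.get_obs(); print(o['clock'],o['position'],o['grip_width']*.0854,o['grasp_force'],o['ft_force'])
p,C=shot('side'); a=p['color'][60:240,170:410,::-1]; cv2.imwrite('pics/s6.png',cv2.resize(a,(800,600),interpolation=cv2.INTER_CUBIC))
for l in ['red_board_mid','red_board']:
    for d in manip.tip_of(p,l)[:4]: print(l,round(d['conf'],2),w(C,d['position']).round(4))
delta([(.5656,.069,.331,76.6),(.5236+.23*.041,-.1085+.973*.041,.331,76.6)])
E
```

```text
12.1 [0.56649059 0.07029003 0.39153387] 0.00017712788655048186 0.0 [0.06821632 0.7934562  0.8406013 ]
red_board_mid 0.73 [ 0.5417 -0.0304  0.1498]
red_board_mid 0.67 [0.6842 0.0432 0.0271]
red_board_mid 0.64 [0.5043 0.3174 0.0447]
red_board_mid 0.39 [0.4812 0.3794 0.0414]
red_board 0.81 [ 0.2879  0.3349 -0.0017]
red_board 0.79 [0.6819 0.0451 0.0017]
red_board 0.75 [ 0.5485 -0.0346  0.119 ]
[0.0002, 0.0004, -0.0023, -0.0018, -0.0005, 0.0607]
[0.0002, 0.0004, -0.0023, -0.1432, 0.0001, 0.0608]
```

View pics/s6.png

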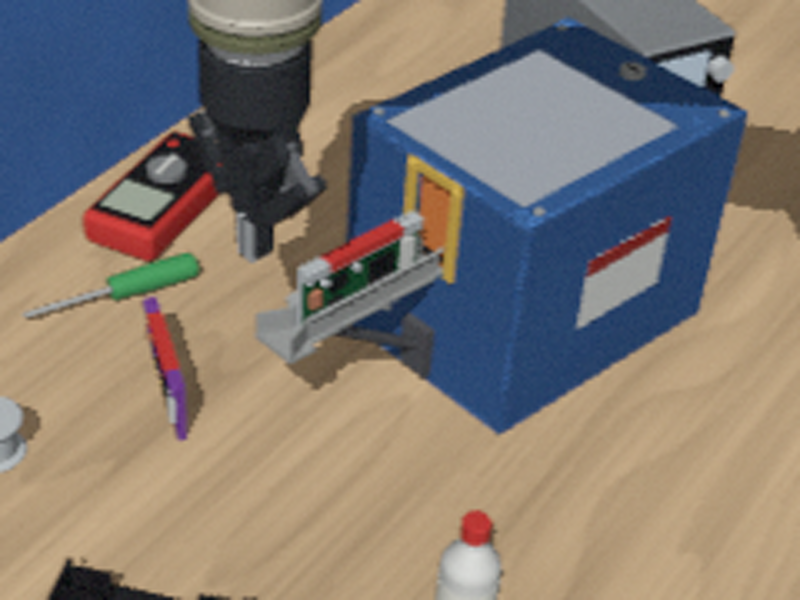

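The board stands free in the channel (crop (360,265)) with the flap shut and the closed fingers behind it. I'll lower behind it, then push.

>>> move_arm --plan '[0,0,-0.002,0,0,0.04,0,0,0,-0.002,0,0,0.06,0,0,0,-0.002,-0.015,0,0.06,0,0,0,-0.002,-0.025,0,0.06,0,0,0,-0.002,-0.035,0,0.06,0,0,0,-0.002,-0.045,0,0.06,0,0,0,-0.002,-0.055,0,0.06,0,0,0,-0.002,-0.06,0,0.06,0]'

```text
clock: 13.25
position: [0.5524, 0.0126, 0.3319]
ee_rot: [0.785, 0.62, 0.0, 0.0]
ft_force: [0.3, 0.8, 1.4]
grip_width: 0.002
grasp_force: 1.5
```

```bash
python3 - <<'E'
from h import *
o=manip.get_obs(); print(o['clock'],o['position'],o['ft_force'])
p,C=shot('side')
for d in manip.tip_of(p,'red_board_mid')[:4]: print(round(d['conf'],2),w(C,d['position']).round(4))
delta([(.5236+.23*.041,-.1085+.973*.041,.331,76.6)])
E
```

```text
13.25 [0.55241798 0.01258192 0.33190248] [0.26087547 0.84758887 1.44343049]
0.97 [0.2888 0.3316 0.0241]
0.67 [ 0.5393 -0.0547  0.1518]
0.64 [0.6825 0.0436 0.0289]
[-0.0, 0.0005, 0.0005, -0.0835, -0.0001, 0.0007]
```

>>> move_arm --plan '[0,0,0,-0.01,0,0,0,0,0,0,-0.02,0,0,0,0,0,0,-0.03,0,0,0,0,0,0,-0.04,0,0,0,0,0,0,-0.05,0,0,0,0,0,0,-0.06,0,0,0,0,0,0,-0.07,0,0,0,0,0,0,-0.078,0,0,0,0,0,0,-0.085,0,0,0,0,0,0,-0.09,0,0,0,0,0,0,-0.09,0,0,0,0,0,0,-0.09,0,0]'

```text
invalid input
```

```bash
python3 - <<'E'
from h import *
o=manip.get_obs(); print(o['clock'],o['position'],o['ft_force'])
p,C=shot('side')
for d in manip.tip_of(p,'red_board_mid')[:5]: print(round(d['conf'],2),w(C,d['position']).round(4))
a=p['color'][60:240,170:410,::-1]; b=shot('top')[0]['color'][110:270,290:512,::-1]
cv2.imwrite('pics/s7.png',np.hstack([cv2.resize(a,(400,300)),cv2.resize(b,(400,300))]))
E
```

```text
13.35 [0.55238895 0.01257007 0.3316576 ] [0.25894285 0.27724636 0.11525414]
0.81 [0.2902 0.3305 0.0222]
0.69 [0.6794 0.0423 0.0247]
0.63 [ 0.5359 -0.0561  0.1527]
```

View pics/s7.png

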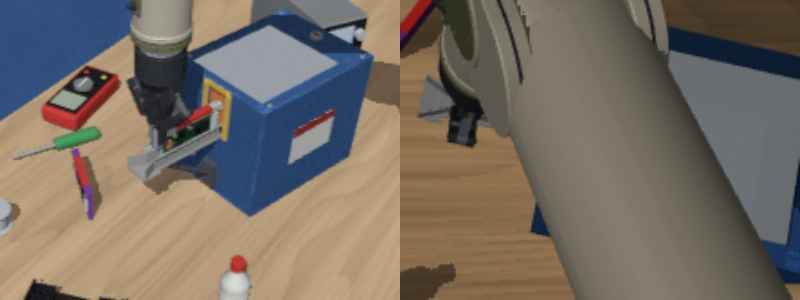

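The call was refused because the last row was one number short. The left half of the picture shows the fingers behind the board, which is still in the channel with its front end at the flap. I'll resend the push.

>>> move_arm --plan '[0,0,0,-0.01,0,0,0,0,0,0,-0.02,0,0,0,0,0,0,-0.03,0,0,0,0,0,0,-0.04,0,0,0,0,0,0,-0.05,0,0,0,0,0,0,-0.06,0,0,0,0,0,0,-0.07,0,0,0,0,0,0,-0.078,0,0,0,0,0,0,-0.085,0,0,0,0,0,0,-0.09,0,0,0,0,0,0,-0.09,0,0,0,0,0,0,-0.09,0,0,0]'

```text
clock: 15.0
position: [0.5318, -0.074, 0.3317]
ee_rot: [0.784, 0.62, 0.0, -0.0]
ft_force: [0.3, 0.1, -0.3]
grip_width: 0.005
grasp_force: 0.0
```

```bash
python3 - <<'E'
from h import *
o=manip.get_obs(); print(o['clock'],o['position'],o['ft_force'])
p,C=shot('side')
for d in manip.tip_of(p,'red_board_mid')[:5]: print(round(d['conf'],2),w(C,d['position']).round(4))
E
```

```text
15.0 [ 0.53178212 -0.07402829  0.33169813] [ 0.31473911  0.14697128 -0.32374287]
0.62 [0.683  0.0438 0.0256]
```

No load on the fingers now, so the board seems to have dropped in. I'll retract and check.

>>> move_arm --plan '[0,0,0,0.06,0,0,0,0,0,0,0.12,0,-0.02,0,0,0,0,0.17,0,-0.08,0,0,0,0,0.2,0,-0.1,0,0,0,0,0.2,0,-0.1,0,0,0,0,0.2,0,-0.1,0,0,0,0,0.2,0,-0.1,0]'

```text
clock: 15.98
position: [0.5778, 0.1189, 0.4306]
ee_rot: [0.785, 0.62, -0.001, -0.0]
ft_force: [-0.2, -0.3, 0.0]
grip_width: 0.003
grasp_force: 0.0
```

```bash
python3 - <<'E'
from h import *
o=manip.get_obs(); print(o['clock'],o['position'],o['ft_force'])
p,C=shot('side')
for l in ['red_board_mid','green_board1_mid','flap']:
    for d in (manip.tip_of(p,l) if l!='flap' else manip.look_for(p,l))[:4]: print(l,round(d['conf'],2),w(C,d['position']).round(4))
a=p['color'][60:300,150:410,::-1]; q,C=shot('top'); b=q['color'][100:290,100:512,::-1]
cv2.imwrite('pics/s8.png',np.vstack([cv2.resize(a,(650,400))[:, :],cv2.resize(b,(650,200))])[:600])
for d in manip.tip_of(q,'red_board_mid')[:5]: print('top',round(d['conf'],2),w(C,d['position']).round(4))
E
```

```text
15.975 [0.57781834 0.11892459 0.43060361] [-0.23695982 -0.34151892  0.02512909]
red_board_mid 0.94 [0.2889 0.3338 0.028 ]
red_board_mid 0.73 [0.6814 0.0427 0.0262]
green_board1_mid 0.69 [0.5026 0.3199 0.043 ]
green_board1_mid 0.62 [0.4996 0.3218 0.0107]
flap 0.66 [ 0.5288 -0.1148  0.1636]
top 0.71 [0.285  0.3302 0.0303]
```

View pics/s8.png

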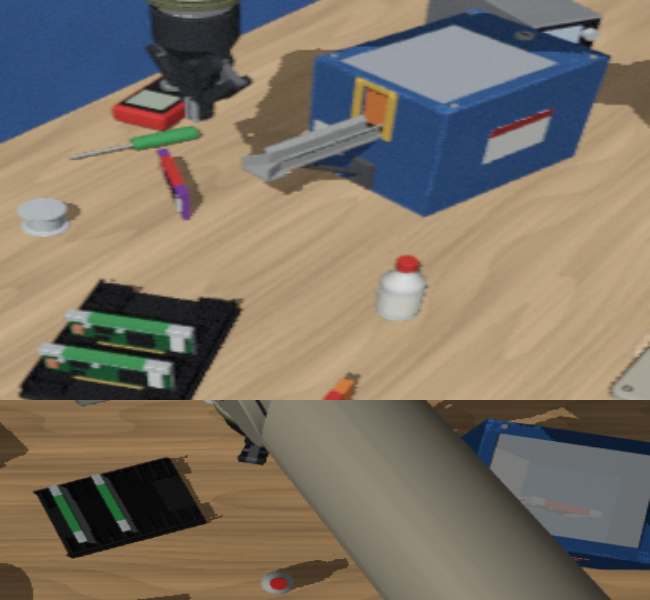

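The channel is empty and the orange flap hangs shut (375,105). The red board shows through the roof window (560,508), and both green boards stand in the rack.

```bash
python3 -c "
from workcell import manip
print(manip.hand_in())"
```

```text
the job is handed in; nothing more can be done
None
```

The red-tagged board is inside the scrap box with the flap shut behind it, both green-tagged boards still stand in their slots, and the job is handed in at about 16 s on the robot's clock (no verdict was returned).

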